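# Turn a strip-down row of hub parts into a rebuild row

## Robot

A 6-joint arm with a two-finger parallel gripper is mounted at the origin on the work surface. World frame = base frame: x ahead of the robot, y to its left, z up, the work surface at z = 0. Lengths are in mm, angles in degrees, forces in N, time in s.
With the tool pointing down it reaches from about 300 to 850 mm from the base axis. Payload 4.2 kg.
Tool frame: the origin (TCP) lies at the centre of the arm's flange, where the gripper is bolted on; the fingertips stand 191 mm ahead of it and the grasp point (between the pads) lies 172 mm ahead of it; z points along the fingers, y is the direction in which the jaws open and shut (so a half turn about z gives the same grasp; the last joint's range is limited). The gripper opens to 91 mm and grips with 3 to 60 N. Pads are 32 mm wide; open, the fingers measure 118 mm over their backs; the gripper's body (76 mm by 178 mm) begins 60 mm behind the grasp point.
Start: joints at [-75.115, 18.312, 89.639, -0, 72.044, -1.146], TCP at [158.792, -552.637, 404.776] pointing down, gripper open.
Joint ranges: [-177.97, 177.97], [-48.28, 115.42], [12.27, 149.76], [-77.06, 257.06], [2.81, 150.46], [-146.56, 146.56]. Speed limits (degrees/s): [147.25, 147.25, 180, 180, 180, 180].

## Interface

Orientations are given as [roll, pitch, yaw] about the fixed x, y, z axes, in that order (R = Rz(yaw) Ry(pitch) Rx(roll)).
In Python, from workcell import status, vision, ticket gives the robot as it stands.
- The arm moves only by the shell command python3 -m jog 'ROWS' [FORCE]. ROWS is JSON, a list of rows, each a list of 7 numbers: the finger opening in m, from 0 to 0.0912, then the shift along the tool's x, y, z in m, then the turn, a rotation vector about the tool's x, y, z in rad. A call has 1 to 12 rows; each row shifts and turns the commanded pose from where the row before left it, along the tool's axes as they then stand; what a row does not reach is not made up. A row lasts 1/8 s, in which the tool goes at most 62.5 mm and 10.7 degrees, less where a joint would pass 70% of its speed; a pose out of reach is approached as far as the arm can. A call with a gripper value outside its range is refused whole. The fingers move at their own pace and stop on an object; FORCE is the grip in N (left out, the last holds). Time passes only in rows, so rows that do not move let the fingers close. It gives the time, the measured TCP pose, the force and the opening at its end, in the units of the state.
- status.state(): the state, without advancing time (a new reading comes with each control period).
- vision.grab_frame(name): name is "scene" or "top" or "wrist"; returns a dict with "color" (384x512x3 uint8, blue, green, red), "depth" (384x512 float32, mm along the optical axis (not along the pixel's ray), 0 where there is no reading), "fov_y" (degrees; the focal length in pixels is half the picture's height over the tangent of half this angle, whatever the lens; pixels are square), "cx", "cy" (the principal point, pixels), "pose" (4x4, takes a point from camera to world coordinates). Camera axes: x right, y down, z forward; pixel columns grow to the right and rows downward; lengths in mm; the calibration is good to about 2 mm. The wrist camera is an equidistant fisheye: a pixel r from the principal point sees the ray r / f radians off the axis. A picture is of the moment at which its call begins.
- ticket.job_done(): hands the job in, once; it reports no verdict.
Trained networks look in the newest picture that a camera, given by its name, has taken for a name from the list of things; names that differ only in an ending like _2 or _b are one class to them, and where a whole thing is asked for, a point or a joint stands for the part that bears it (a point fixed in the world has none). Each returns a list of dicts, best first, with "p" (0 to 1); they miss things now and then, are a little off and sometimes report something else, mostly with a low value. They report only what shows in the picture. A call takes as long as a camera call. They do not tell look-alikes from the thing itself.
- vision.find_in(camera, label): "location" ([x, y, z] in mm, in world coordinates, good to about 4 mm: the middle of the surface that is visible of it).
- vision.silhouettes(camera, label): "pixels" (384x512 bool, what is visible of it).
The state is a dict: "time_s": time; "qpos": joint angles; "qvel": joint speeds; "effort": joint torques, N m; "ee_pos": TCP position; "ee_rot": TCP orientation; "force": force on the tool from outside, world axes, zero at the start; "torque": the same for the moment, N m; "gripper_width": finger opening in mm.
Only numpy, scipy, OpenCV 4.12 (cv2) and the standard library are available. Lean on these libraries where they do the work, as an engineer would, in place of code of your own. Each camera call takes 0.05 s, during which the arm holds its last target.

## Task

The four hub parts stand in the strip-down rack (the one with the black rubber pads) in the order they came off: the one beside the handle came off first. Move them to the empty rack in the reverse order, one upright in each pocket, so that the last one off stands beside that rack's handle and the first one off stands farthest from it. Set each part down, do not let it fall, and leave all four standing free.

Things in the scene. Friction and masses are not known exactly. Their poses are not given: they have to be found in the camera images.
- gear: spur gear with a hub: toothed disc 47 mm across and 22 mm high at the bottom, plain round hub 28 mm across above it, 48 mm high in all, 0.25 kg. Bare steel, loose, stands upright. Origin: centre of its underside, z up along its axis. Gripped well across the hub, 28 mm wide, 24 to 46 mm above the origin.
- bearing: ball bearing, a plain ring 44 mm across and 40 mm high with a 20 mm bore and balls showing from above, 0.22 kg. Bare steel, loose, stands upright. Origin: centre of its underside, z up along its axis. Gripped well across the outside, 44 mm wide, about 28 mm above the origin.
- nut: castle nut: hexagon 36 mm across flats, 36 mm high, with a round slotted crown 31 mm across on top, 46 mm high in all, 0.22 kg. Bare steel, loose, stands upright. Origin: centre of its underside, z up along its axis. Gripped well across two flats, 36 mm apart, 22 to 32 mm above the origin; one pair of flats faces along its x axis, the others at 60 degree steps from it.
- bush: flanged bush: flange 46 mm across and 8 mm high at the bottom, slim round sleeve 30 mm across above it, 58 mm high in all, 0.25 kg. Bare steel, loose, stands upright. Origin: centre of its underside, z up along its axis. Gripped well across the sleeve, 30 mm wide, 12 to 55 mm above the origin.
- pad_gear: fixed black rubber pad, 74 by 58 by 2 mm, origin at the centre of its underside, on one pocket floor of strip_rack. One of four alike pads: the one under the gear at the start. It never moves, so it marks the pocket that part came from.
- pad_bearing: fixed black rubber pad, 74 by 58 by 2 mm, origin at the centre of its underside, on one pocket floor of strip_rack. One of four alike pads: the one under the bearing at the start. It never moves, so it marks the pocket that part came from.
- pad_nut: fixed black rubber pad, 74 by 58 by 2 mm, origin at the centre of its underside, on one pocket floor of strip_rack. One of four alike pads: the one under the nut at the start. It never moves, so it marks the pocket that part came from.
- pad_bush: fixed black rubber pad, 74 by 58 by 2 mm, origin at the centre of its underside, on one pocket floor of strip_rack. One of four alike pads: the one under the bush at the start. It never moves, so it marks the pocket that part came from.
- strip_rack: rack to empty: fixed green steel tray 90 (x) by 268 mm (y). Origin: centre of underside; y runs along the row to its handle, a black loop 38 mm past the +y end, 26 mm high, left as the robot sees it. 4 pockets, 82 (x) by 62 mm (y), centred at y = +99 (by the handle), +33, -33, -99 mm; floor 4 mm up, fins between 12 mm up, side lips 9 mm up. 2 mm pads on the floors: parts start 6 mm up.
- build_rack: rack to fill, empty at the start, on the other half of the bench: the same fixed green tray with the same origin, axes, black handle at its +y end (left as the robot sees it), four pockets, fins and lips as strip_rack, turned by its own angle, but with no pads: a part put down in it has its underside 4 mm above the rack's origin.
There are look-alikes about, which are no part of the job. What is shaped like the bush but brown or pink is not meant.

How it is judged (in metres and radians):
At the end, for the whole second after the job is handed in: All four stand in the other rack in reverse order from the handle, upright within 0.1 rad, underside within 4 mm of the pocket floor, origin within 20 mm of the right pocket's centre along the row and 26 mm across it, released and still (((y of pad_gear in the frame of strip_rack between 0.079 and 0.119 m and y of gear in the frame of build_rack between -0.119 and -0.079 m) or (y of pad_gear in the frame of strip_rack between 0.013 and 0.053 m and y of gear in the frame of build_rack between -0.053 and -0.013 m) or (y of pad_gear in the frame of strip_rack between -0.053 and -0.013 m and y of gear in the frame of build_rack between 0.013 and 0.053 m) or (y of pad_gear in the frame of strip_rack between -0.119 and -0.079 m and y of gear in the frame of build_rack between 0.079 and 0.119 m)) and x of gear in the frame of build_rack between -0.026 and 0.026 m and z of gear in the frame of build_rack between 0 and 0.008 m and angle between each of gear, bearing, nut, bush's own z axis and vertical below 0.1 rad and linear speed of each of gear, bearing, nut, bush below 0.02 m/s and contact force between the fingers and gear below 0.05 N and ((y of pad_bearing in the frame of strip_rack between 0.079 and 0.119 m and y of bearing in the frame of build_rack between -0.119 and -0.079 m) or (y of pad_bearing in the frame of strip_rack between 0.013 and 0.053 m and y of bearing in the frame of build_rack between -0.053 and -0.013 m) or (y of pad_bearing in the frame of strip_rack between -0.053 and -0.013 m and y of bearing in the frame of build_rack between 0.013 and 0.053 m) or (y of pad_bearing in the frame of strip_rack between -0.119 and -0.079 m and y of bearing in the frame of build_rack between 0.079 and 0.119 m)) and x of bearing in the frame of build_rack between -0.026 and 0.026 m and z of bearing in the frame of build_rack between 0 and 0.008 m and contact force between the fingers and bearing below 0.05 N and ((y of pad_nut in the frame of strip_rack between 0.079 and 0.119 m and y of nut in the frame of build_rack between -0.119 and -0.079 m) or (y of pad_nut in the frame of strip_rack between 0.013 and 0.053 m and y of nut in the frame of build_rack between -0.053 and -0.013 m) or (y of pad_nut in the frame of strip_rack between -0.053 and -0.013 m and y of nut in the frame of build_rack between 0.013 and 0.053 m) or (y of pad_nut in the frame of strip_rack between -0.119 and -0.079 m and y of nut in the frame of build_rack between 0.079 and 0.119 m)) and x of nut in the frame of build_rack between -0.026 and 0.026 m and z of nut in the frame of build_rack between 0 and 0.008 m and contact force between the fingers and nut below 0.05 N and ((y of pad_bush in the frame of strip_rack between 0.079 and 0.119 m and y of bush in the frame of build_rack between -0.119 and -0.079 m) or (y of pad_bush in the frame of strip_rack between 0.013 and 0.053 m and y of bush in the frame of build_rack between -0.053 and -0.013 m) or (y of pad_bush in the frame of strip_rack between -0.053 and -0.013 m and y of bush in the frame of build_rack between 0.013 and 0.053 m) or (y of pad_bush in the frame of strip_rack between -0.119 and -0.079 m and y of bush in the frame of build_rack between 0.079 and 0.119 m)) and x of bush in the frame of build_rack between -0.026 and 0.026 m and z of bush in the frame of build_rack between 0 and 0.008 m and contact force between the fingers and bush below 0.05 N); the robot touches nothing.
It fails at once if the gear is dropped (moves faster than 0.6 m/s while the fingers do not touch it) (linear speed of gear above 0.6 m/s and contact force between the fingers and gear below 0.02 N).
It fails at once if the bearing is dropped (moves faster than 0.6 m/s while the fingers do not touch it) (linear speed of bearing above 0.6 m/s and contact force between the fingers and bearing below 0.02 N).
It fails at once if the nut is dropped (moves faster than 0.6 m/s while the fingers do not touch it) (linear speed of nut above 0.6 m/s and contact force between the fingers and nut below 0.02 N).
It fails at once if the bush is dropped (moves faster than 0.6 m/s while the fingers do not touch it) (linear speed of bush above 0.6 m/s and contact force between the fingers and bush below 0.02 N).
It also fails if it takes over 109 s, if anything falls off the work surface, if the arm or the gripper's body presses on something with over 40 N, if the wrist force passes 120 N, or if a joint passes its speed limit or range.

## Working session

There is one attempt and no reset: what is moved stays moved. The work goes in short steps, Python scripts to look and compute and a shell command to move; the robot and the scene stay as the last step left them, time stands still between calls to the robot, and variables do not carry over. Pictures are saved under pics/ and viewed, and the job is handed in when it is done.

```bash
ls; mkdir -p pics; python3 - <<'E'
from workcell import status, vision
import cv2
print(status.state())
for n in ["scene","top","wrist"]:
    f=vision.grab_frame(n); cv2.imwrite(f"pics/{n}0.png",f["color"]); print(n,f["fov_y"],f["cx"],f["cy"],f["pose"].round(3).tolist())
E
```

```text
pics
{'time_s': 0.0, 'qpos': array([-7.51166812e+01,  1.83500624e+01,  8.97056111e+01,  6.41204499e-04,
        7.20428187e+01, -1.14565913e+00]), 'qvel': array([-0.07754488,  0.03970377,  0.00845896, -0.04687077, -0.07925574,
       -0.00949065]), 'effort': array([-8.92824501e-04, -4.12454152e+01, -2.31974208e+01,  7.26549234e-02,
        4.57807886e-02, -1.41068440e-04]), 'ee_pos': array([ 158.73262016, -552.48180359,  403.94120247]), 'ee_rot': array([-1.79901540e+02, -2.57877788e-03,  1.60287775e+01]), 'force': array([-0.45554996, -0.36229688,  0.14007447]), 'torque': array([0.04009519, 0.06771108, 0.02730698]), 'gripper_width': 91.25737329754777}
scene 52.40552837218442 255.29653782355012 191.93668361228893 [[-0.624, 0.581, -0.521, 1050.072], [0.781, 0.48, -0.399, 469.275], [0.018, -0.657, -0.754, 880.239], [0.0, 0.0, 0.0, 1.0]]
top 43.76689704264512 258.0794557979904 185.03881459874606 [[0.022, -0.992, 0.123, 315.148], [-1.0, -0.022, 0.004, 40.422], [-0.001, -0.123, -0.992, 1207.67], [0.0, 0.0, 0.0, 1.0]]
wrist 65.70646984690485 253.7346249748311 187.10869191156945 [[0.277, -0.921, -0.273, 236.305], [-0.961, -0.266, -0.079, -529.631], [-0.0, 0.284, -0.959, 383.59], [0.0, 0.0, 0.0, 1.0]]
```

View pics/scene0.png

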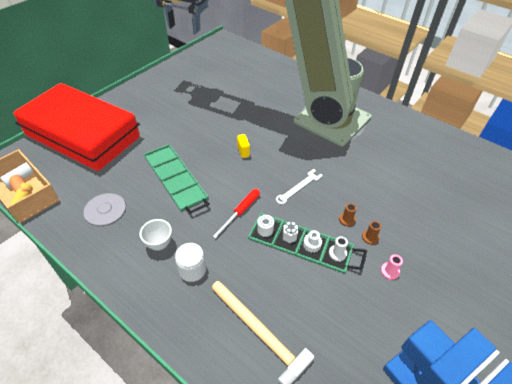

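View pics/top0.png

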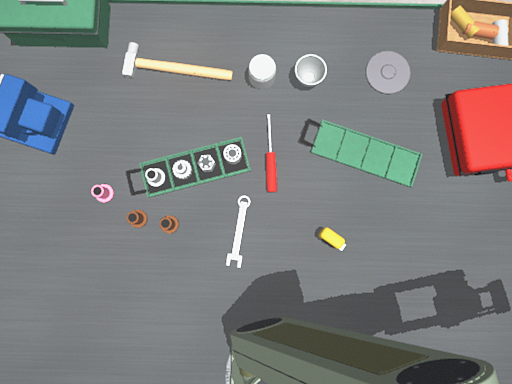

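View pics/wrist0.png

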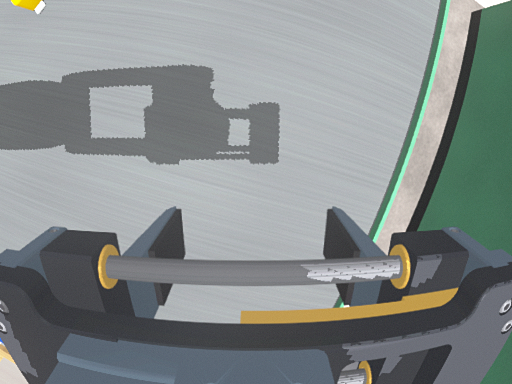

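In the top view the strip rack has its handle at about (137,182), with the bush (155,177), gear (181,169), nut (206,162) and bearing (232,153) following. The build rack's handle is at (312,133), and its pockets run from (328,140) to (404,165). So the build order from the handle is bearing, nut, gear, bush. The brown and pink look-alikes are at (137,218), (169,224) and (102,193).

```bash
cat > h.py <<'E'
import numpy as np, cv2
from workcell import status, vision
def cloud(f,fish=False):
    H,W=f["depth"].shape; F=H/2/np.tan(np.radians(f["fov_y"]/2))
    u,v=np.meshgrid(np.arange(W),np.arange(H)); x=(u-f["cx"])/F; y=(v-f["cy"])/F
    if fish:
        r=np.hypot(x,y)+1e-9; s=np.tan(np.minimum(r,1.5))/r; x=x*s;y=y*s
    d=f["depth"]; P=np.stack([x*d,y*d,d],-1)
    return P@f["pose"][:3,:3].T+f["pose"][:3,3]
def proj(f,p,fish=False):
    p=np.atleast_2d(p); q=(p-f["pose"][:3,3])@f["pose"][:3,:3]; F=f["depth"].shape[0]/2/np.tan(np.radians(f["fov_y"]/2))
    xy=q[:,:2]/q[:,2:]
    if fish:
        r=np.linalg.norm(q[:,:2],axis=1,keepdims=True)+1e-9; xy=q[:,:2]/r*np.arctan2(r,q[:,2:])
    return xy*F+[f["cx"],f["cy"]]
E
python3 - <<'E'
from h import *
for c in ["top","scene"]:
    f=vision.grab_frame(c); P=cloud(f)
    print(c,"table z",[P[r,q].round(1).tolist() for r,q in ([(250,150),(60,350)] if c=="top" else [(180,300),(300,200)])])
    for n in ["gear","bearing","nut","bush","strip_rack","build_rack","pad_gear"]:
        loc=vision.find_in(c,n)
        print(c,n,[(np.round(l["location"]).tolist(),round(l["p"],2)) for l in loc])
        for s in vision.silhouettes(c,n)[:1]:
            m=s["pixels"]&(f["depth"]>0); Q=P[m]
            print("   sil",round(s["p"],2),m.sum(),"ctr px",np.argwhere(m).mean(0).round(1)[::-1],"zmax",np.percentile(Q[:,2],[5,50,95]).round(1))
            if n in("gear","bearing","nut","bush"):
                zt=np.percentile(Q[:,2],95); T=Q[Q[:,2]>zt-6]; (x,y),r=cv2.minEnclosingCircle(T[:,:2].astype(np.float32)); print("   top circle",round(x,1),round(y,1),round(r,1),len(T),T.mean(0).round(1))
            if "rack" in n:
                Z=Q[(Q[:,2]<40)&(Q[:,2]>-5)]; r=cv2.minAreaRect(Z[:,:2].astype(np.float32)); print("   rect",np.round(r[0],1),np.round(r[1],1),round(r[2],2))
E
```

```text
top table z [[294.4, 312.8, -2.6], [801.0, -189.2, -0.3]]
top gear [([494.0, 229.0, 26.0], 0.86)]
   sil 0.74 230 ctr px [206.9 163.8] zmax [ 7.1 48.8 55.2]
   top circle 512.3 174.7 15.7 112 [512.4 174.3  52.8]
top bearing [([536.0, 106.0, 46.0], 0.76)]
   sil 0.61 271 ctr px [232.4 154.2] zmax [24.6 44.2 48.3]
   top circle 536.5 110.3 21.8 175 [536.7 111.5  45.6]
top nut [([510.0, 172.0, 52.0], 0.79)]
   sil 0.69 229 ctr px [206.7 163.8] zmax [ 7.1 48.8 55.2]
   top circle 512.3 174.7 15.7 112 [512.4 174.3  52.8]
top bush [([357.0, 258.0, 38.0], 0.84), ([474.0, 302.0, 42.0], 0.8), ([432.0, 430.0, 32.0], 0.77), ([505.0, 174.0, 6.0], 0.37)]
   sil 0.81 274 ctr px [169.3 224.3] zmax [ 3.5 34.  60. ]
   top circle 359.5 264.9 15.0 118 [359.2 265.   57.7]
top strip_rack [([492.0, 224.0, 12.0], 0.92)]
   sil 0.61 1238 ctr px [186.  169.3] zmax [ 0.6  8.  22.3]
   rect [501.7 226.9] [ 94.4 312.5] 16.07
top build_rack [([554.0, -227.0, 5.0], 0.59)]
   sil 0.89 3754 ctr px [365.  152.9] zmax [ 0.5  4.8 13.4]
   rect [ 558.1 -213.4] [301.8  94.7] 71.75
top pad_gear [([492.0, 236.0, 2.0], 0.
[... 565 characters left out ...]
 top circle 512.3 178.0 16.1 100 [513.4 177.8  54.6]
scene bush [([383.0, 353.0, 21.0], 0.84), ([374.0, 270.0, 30.0], 0.82), ([444.0, 428.0, 27.0], 0.76), ([487.0, 310.0, 39.0], 0.61)]
   sil 0.85 304 ctr px [339.1 248.9] zmax [13.8 40.8 68.3]
   top circle 475.9 305.0 16.8 96 [477.7 306.4  66.7]
scene strip_rack [([514.0, 247.0, 10.0], 0.9)]
   sil 0.88 953 ctr px [313.3 248.5] zmax [ 3.5 10.5 26.6]
   rect [496.  227.7] [103.8 303.4] 15.72
scene build_rack [([556.0, -208.0, 5.0], 0.74)]
   sil 0.67 2176 ctr px [176.9 178.1] zmax [ 3.9  7.8 17.2]
   rect [ 551.7 -216.2] [323.5  96.9] 71.45
scene pad_gear [([521.0, 255.0, 8.0], 0.78)]
   sil 0.8 299 ctr px [312.  247.7] zmax [ 5.7  8.7 22.5]
```

```bash
cat > plan.py <<'E'
import sys,numpy as np
from scipy.spatial.transform import Rotation as R
from workcell import status
# prints rows from measured pose to waypoints "x,y,z,yaw[,n]" (TCP, tool down)
def go(wps,vmax=50,wmax=8.5,g=0.091):
    s=status.state(); p=np.array(s["ee_pos"]); yaw=s["ee_rot"][2]; out=[]
    for w in wps:
        t=np.array(w[:3],float); dy=(w[3]-yaw+180)%360-180
        n=int(w[4]) if len(w)>4 else max(1,int(np.ceil(max(np.linalg.norm(t-p)/vmax,abs(dy)/wmax))))
        for k in range(n):
            m=n-k; d=(t-p)/m; a=dy/m
            Rm=R.from_euler("xyz",[180,0,yaw],degrees=True)
            l=np.round(Rm.inv().apply(d)/1000,3); tz=round(-np.radians(a),3)
            out.append([g,*[float(x) for x in l],0,0,tz])
            p=p+Rm.apply(l)*1000; yaw-=np.degrees(tz); dy=(w[3]-yaw+180)%360-180
    print(len(out),str(out).replace(" ",""),"->",p.round(1),round(yaw,2), "now",s["ee_pos"].round(1),s["ee_rot"].round(2),"t",s["time_s"],"F",s["force"].round(1),"w",round(s["gripper_width"],1))
if __name__=="__main__":
    g=0.091; wps=[]; v=50
    for a in sys.argv[1:]:
        if a.startswith("g="): g=float(a[2:])
        elif a.startswith("v="): v=float(a[2:])
        else: wps.append([float(x) for x in a.split(",")])
    go(wps,vmax=v,g=g)
E
python3 plan.py 530,-290,404,72
```

```text
10 [[0.091,0.043,-0.015,0.0,0,0,np.float64(-0.098)],[0.091,0.044,-0.011,0.0,0,0,np.float64(-0.098)],[0.091,0.045,-0.006,0.0,0,0,np.float64(-0.098)],[0.091,0.045,-0.002,0.0,0,0,np.float64(-0.098)],[0.091,0.045,0.003,0.0,0,0,np.float64(-0.097)],[0.091,0.045,0.007,0.0,0,0,np.float64(-0.098)],[0.091,0.044,0.011,0.0,0,0,np.float64(-0.097)],[0.091,0.043,0.016,0.0,0,0,np.float64(-0.098)],[0.091,0.041,0.019,0.0,0,0,np.float64(-0.097)],[0.091,0.04,0.024,0.001,0,0,np.float64(-0.098)]] -> [ 530.2 -289.7  403.8] 72.01 now [ 158.8 -552.6  404.8] [179.99  -0.    16.03] t 1.65 F [ 0.5 -0.2 -0.1] w 91.4
```

```bash
sed -i 's/tz=round(-np.radians(a),3)/tz=float(round(-np.radians(a),3))/' plan.py
python3 -m jog '[[0.091,0.043,-0.015,0,0,0,-0.098],[0.091,0.044,-0.011,0,0,0,-0.098],[0.091,0.045,-0.006,0,0,0,-0.098],[0.091,0.045,-0.002,0,0,0,-0.098],[0.091,0.045,0.003,0,0,0,-0.097],[0.091,0.045,0.007,0,0,0,-0.098],[0.091,0.044,0.011,0,0,0,-0.097],[0.091,0.043,0.016,0,0,0,-0.098],[0.091,0.041,0.019,0,0,0,-0.097],[0.091,0.04,0.024,0,0,0,-0.098],[0.091,0,0,0,0,0,0]]'
python3 - <<'E'
from h import *
f=vision.grab_frame("wrist"); cv2.imwrite("pics/w1.png",f["color"]); np.save("w1.npy",f,allow_pickle=True)
print(f["pose"].round(3).tolist(), status.state()["ee_pos"],status.state()["ee_rot"])
E
```

```text
time_s: 3.02
ee_pos: [532.3, -287.9, 404.3]
ee_rot: [180.0, -0.0, 72.2]
force: [0.3, 0.8, 0.3]
gripper_width: 90.6
[[0.953, -0.292, -0.086, 557.005], [-0.304, -0.913, -0.271, -210.624], [0.001, 0.285, -0.959, 383.978], [0.0, 0.0, 0.0, 1.0]] [ 530.9895398  -288.89640786  404.39088647] [-1.79962284e+02  1.92004730e-02  7.21196579e+01]
```

View pics/w1.png

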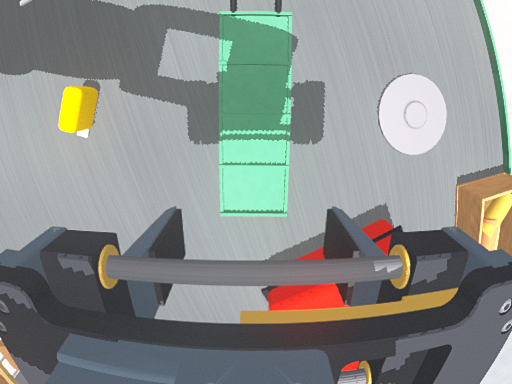

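The wrist view shows the whole build rack, spanning columns 219–292 and rows 12–215, with its handle at the top (around (255,5)).

```bash
cat >> h.py <<'E'
def ray_z(f,uv,z,fish):
    uv=np.atleast_2d(uv).astype(float); F=f["depth"].shape[0]/2/np.tan(np.radians(f["fov_y"]/2))
    n=(uv-[f["cx"],f["cy"]])/F
    if fish:
        r=np.linalg.norm(n,axis=1,keepdims=True)+1e-12; d=np.hstack([n/r*np.sin(r),np.cos(r)])
    else: d=np.hstack([n,np.ones((len(n),1))])
    d=d@f["pose"][:3,:3].T; o=f["pose"][:3,3]
    return o+d*((z-o[2])/d[:,2:])
def greenmask(f):
    h=cv2.cvtColor(f["color"],cv2.COLOR_BGR2HSV); return ((h[...,0]>65)&(h[...,0]<95)&(h[...,1]>70))
def rack(f,fish,near,rad=220,name=""):
    P=cloud(f,fish); m=greenmask(f)&(np.hypot(P[...,0]-near[0],P[...,1]-near[1])<rad)&(P[...,2]<40)
    m=cv2.morphologyEx(m.astype(np.uint8),cv2.MORPH_OPEN,np.ones((2,2)))
    k,lab,st,c=cv2.connectedComponentsWithStats(m); 
    cs,_=cv2.findContours(m,cv2.RETR_EXTERNAL,cv2.CHAIN_APPROX_NONE)
    cs=[c for c in cs if cv2.contourArea(c)>80 or len(c)>60]
    pts=np.vstack(cs)[:,0]
    for z in (0,9):
        w=ray_z(f,pts,z,fish)[:,:2]
        r=cv2.minAreaRect(w.astype(np.float32)); (cx,cy),(a,b),an=r
        yaw=an if b>a else an-90
        print(name,"z",z,"centre",round(cx,1),round(cy,1),"size",round(a,1),round(b,1),"yaw",round(yaw,2))
    Q=P[m>0]; print("  z pct",np.percentile(Q[:,2],[5,25,50,75,95]).round(1),m.sum())
    return m
E
python3 - <<'E'
from h import *
f=np.load("w1.npy",allow_pickle=True).item()
rack(f,True,(555,-214),name="wrist build")
f=vision.grab_frame("top"); rack(f,False,(555,-214),name="top build");rack(f,False,(505,210),name="top strip")
f=vision.grab_frame("scene"); rack(f,False,(555,-214),name="scene build");rack(f,False,(505,210),name="scene strip")
E
```

```text
wrist build z 0 centre 553.5 -229.4 size 276.6 92.3 yaw -18.36
wrist build z 9 centre 553.6 -229.0 size 270.1 90.2 yaw -18.36
  z pct [ 2.2  3.2  3.9  4.7 11.3] 14408
top build z 0 centre 552.1 -232.2 size 269.7 92.5 yaw -18.38
top build z 9 centre 550.3 -230.2 size 267.7 91.8 yaw -18.38
  z pct [ 0.5  2.9  4.8  6.9 12.3] 3265
top strip z 0 centre 505.8 206.2 size 90.8 269.9 yaw 16.12
top strip z 9 centre 504.4 205.0 size 90.1 267.9 yaw 16.12
  z pct [-0.1  3.7  6.9 10.  13.9] 1046
scene build z 0 centre 546.5 -229.2 size 280.2 93.3 yaw -18.22
scene build z 9 centre 551.6 -222.1 size 277.4 92.3 yaw -18.22
  z pct [ 4.3  6.2  7.8  9.8 15. ] 1993
scene strip z 0 centre 502.6 210.2 size 96.5 272.1 yaw 15.96
scene strip z 9 centre 508.2 212.9 size 95.5 269.3 yaw 15.96
  z pct [ 2.   6.1  8.8 12.2 16.1] 886
```

```bash
python3 plan.py 479,130,404,107
```

```text
9 [[0.091,0.043,-0.02,0.0,0,0,-0.068],[0.091,0.044,-0.017,0.0,0,0,-0.068],[0.091,0.045,-0.014,0.0,0,0,-0.068],[0.091,0.046,-0.011,0.0,0,0,-0.068],[0.091,0.046,-0.008,0.0,0,0,-0.068],[0.091,0.047,-0.004,0.0,0,0,-0.068],[0.091,0.047,-0.001,0.0,0,0,-0.068],[0.091,0.047,0.002,0.0,0,0,-0.068],[0.091,0.046,0.005,0.001,0,0,-0.067]] -> [478.9 130.1 403.6] 106.98 now [ 529.7 -290.   404.6] [-1.7996e+02  3.0000e-02  7.1970e+01] t 3.175 F [ 0.4 -0.  -0.2] w 91.2
```

```bash
python3 plan.py 525,130,404,106
```

```text
9 [[0.091,0.044,-0.015,0.0,0,0,-0.066],[0.091,0.045,-0.012,0.0,0,0,-0.066],[0.091,0.046,-0.009,0.0,0,0,-0.066],[0.091,0.046,-0.006,0.0,0,0,-0.066],[0.091,0.047,-0.003,0.0,0,0,-0.066],[0.091,0.047,0.0,0.0,0,0,-0.066],[0.091,0.046,0.003,0.0,0,0,-0.066],[0.091,0.046,0.007,0.0,0,0,-0.066],[0.091,0.046,0.009,0.001,0,0,-0.066]] -> [524.5 129.8 403.6] 106.01 now [ 529.7 -290.   404.6] [-1.7996e+02  3.0000e-02  7.1970e+01] t 3.175 F [ 0.4 -0.  -0.2] w 91.2
```

```bash

python3 -m jog '[[0.091,0.044,-0.015,0,0,0,-0.066],[0.091,0.045,-0.012,0,0,0,-0.066],[0.091,0.046,-0.009,0,0,0,-0.066],[0.091,0.046,-0.006,0,0,0,-0.066],[0.091,0.047,-0.003,0,0,0,-0.066],[0.091,0.047,0,0,0,0,-0.066],[0.091,0.046,0.003,0,0,0,-0.066],[0.091,0.046,0.007,0,0,0,-0.066],[0.091,0.046,0.009,0,0,0,-0.066],[0.091,0,0,0,0,0,0],[0.091,0,0,0,0,0,0]]'
python3 - <<'E'
from h import *
f=vision.grab_frame("wrist"); cv2.imwrite("pics/w2.png",f["color"]); np.save("w2.npy",f,allow_pickle=True)
rack(f,True,(505,206),name="wrist strip")
P=cloud(f,True)
for n in ["gear","bearing","nut","bush"]:
    print(n)
    for s in vision.silhouettes("wrist",n)[:4]:
        m=s["pixels"]&(f["depth"]>0); Q=P[m]; zt=np.percentile(Q[:,2],97); T=Q[Q[:,2]>zt-5]; (x,y),r=cv2.minEnclosingCircle(T[:,:2].astype(np.float32))
        print("  p",round(s["p"],2),"px",np.argwhere(m).mean(0).round()[::-1],"zt",round(zt,1),"circ",round(x,1),round(y,1),round(r,1),"mean",T.mean(0).round(1))
c=f["color"][0:230,150:370]; cv2.imwrite("pics/w2z.png",cv2.resize(c,None,fx=2.6,fy=2.6,interpolation=cv2.INTER_CUBIC))
E
```

```text
time_s: 4.55
ee_pos: [524.6, 129.0, 404.8]
ee_rot: [-180.0, 0.0, 106.0]
force: [-0.5, -0.9, -0.0]
gripper_width: 91.6
wrist strip z 0 centre 509.6 208.0 size 92.4 276.3 yaw 16.09
wrist strip z 9 centre 509.4 207.9 size 90.2 269.8 yaw 16.09
  z pct [ 1.   4.   7.7  9.9 12.4] 3540
gear
  p 0.86 px [258.  74.] zt 55.1 circ 498.3 238.7 13.9 mean [498.5 238.8  53.8]
bearing
  p 0.72 px [261. 183.] zt 46.9 circ 538.4 113.7 21.2 mean [538.3 114.2  45.1]
nut
  p 0.58 px [257. 128.] zt 53.3 circ 514.1 177.4 15.7 mean [514.1 177.4  51.9]
bush
  p 0.85 px [257.  19.] zt 65.1 circ 478.0 305.8 15.1 mean [478.6 304.8  63.7]
  p 0.76 px [158.  29.] zt 59.0 circ 361.7 267.9 15.3 mean [362.2 267.4  57.7]
```

View pics/w2z.png

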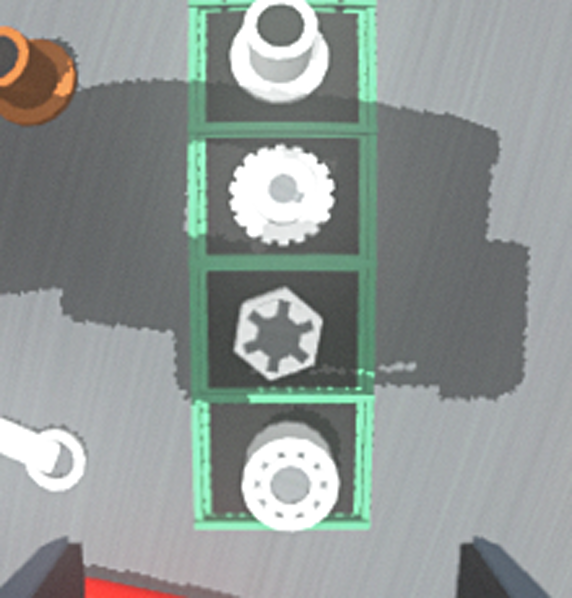

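The order from the handle is confirmed as bush, gear, nut, bearing. The measured top heights of 64, 54, 52 and 46 mm match the part height plus 6 mm. The nut's flats look about 5° off the tool axis, so I'll measure that precisely and plan the bearing move.

```bash
python3 - <<'E'
from h import *
f=np.load("w2.npy",allow_pickle=True).item()
s=2.6
V=np.array([(280,287),(322,310),(318,360),(275,380),(235,353),(240,308)])/s+[150,0]
W=ray_z(f,V,42,True)[:,:2]; print(W.round(1).tolist(), W.mean(0))
for i in range(6):
    e=W[(i+1)%6]-W[i]; print(i,np.linalg.norm(e).round(1),np.degrees(np.arctan2(e[1],e[0])).round(1)%60)
P=cloud(f,True); d=np.hypot(P[...,0]-514,P[...,1]-177.4); m=(d<26)&(P[...,2]>34)
c,_=cv2.findContours(m.astype(np.uint8),cv2.RETR_EXTERNAL,cv2.CHAIN_APPROX_NONE); c=max(c,key=len)[:,0]
w=ray_z(f,c,42,True)[:,:2]
a=np.radians(np.arange(0,60)); wid=[max(np.ptp(w@[np.cos(x+k*np.pi/3),np.sin(x+k*np.pi/3)]) for k in range(3)) for x in a]
print("normal angle mod60",np.argmin(wid),min(wid))
E
python3 plan.py 538.3,113.8,300,106,3 538.3,113.8,208,106,4
```

```text
[[509.8, 197.6], [530.4, 193.0], [535.1, 171.1], [519.2, 157.1], [498.7, 163.9], [495.4, 183.8]] [514.75985902 177.7587857 ]
0 21.1 47.4
1 22.4 42.099999999999994
2 21.2 41.5
3 21.6 41.5
4 20.2 39.400000000000006
5 19.9 43.9
normal angle mod60 59 234.79237867520033
7 [[0.091,-0.006,0.003,0.035,0,0,-0.0],[0.091,-0.006,0.003,0.035,0,0,-0.001],[0.091,-0.006,0.003,0.035,0,0,-0.0],[0.091,-0.0,-0.0,0.023,0,0,-0.0],[0.091,-0.0,-0.0,0.023,0,0,-0.0],[0.091,-0.0,-0.0,0.023,0,0,-0.0],[0.091,-0.0,-0.0,0.023,0,0,-0.0]] -> [538.4 114.1 207.8] 105.98 now [524.8 129.  404.8] [1.8000e+02 1.0000e-02 1.0592e+02] t 4.8 F [-0.2 -0.8 -0.1] w 91.4
```

```bash
python3 -m jog '[[0.091,-0.006,0.003,0.035,0,0,0],[0.091,-0.006,0.003,0.035,0,0,0],[0.091,-0.006,0.003,0.035,0,0,0],[0.091,0,0,0.023,0,0,0],[0.091,0,0,0.023,0,0,0],[0.091,0,0,0.023,0,0,0],[0.091,0,0,0.023,0,0,0],[0.091,0,0,0,0,0,0]]' 40
python3 - <<'E'
from h import *
print(status.state()["ee_pos"])
f=vision.grab_frame("wrist"); cv2.imwrite("pics/w3.png",f["color"])
E
```

```text
time_s: 5.8
ee_pos: [537.9, 114.7, 206.3]
ee_rot: [-179.8, -0.0, 106.0]
force: [0.7, 0.6, 0.1]
gripper_width: 91.0
[537.89151787 114.6575534  206.32780371]
```

View pics/w3.png

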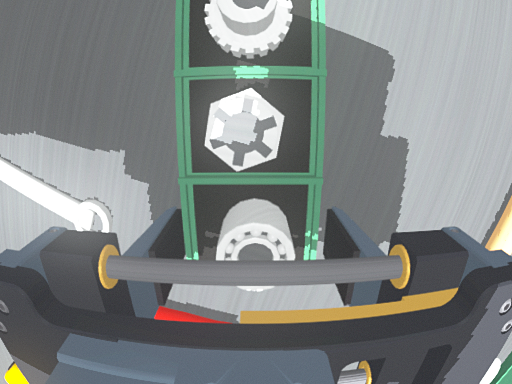

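The bearing at (256,255) sits centred between the fingers. Next: close, check the width, then lift.

```bash
python3 -m jog '[[0.03,0,0,0,0,0,0],[0.03,0,0,0,0,0,0],[0.03,0,0,0,0,0,0],[0.03,0,0,0,0,0,0],[0.03,0,0,0,0,0,0],[0.03,0,0,0,0,0,0]]' 40;
python3 plan.py g=0.03 v=45 538.3,114,300,106,3 584.2,-135.6,300,71.6 584.2,-135.6,216,71.6,3
```

```text
time_s: 6.6
ee_pos: [538.3, 115.3, 207.8]
ee_rot: [-180.0, 0.0, 106.1]
force: [-0.2, 0.2, 2.6]
gripper_width: 43.3
12 [[0.03,-0.0,-0.0,-0.031,0,0,0.0],[0.03,-0.001,-0.0,-0.031,0,0,0.0],[0.03,-0.0,-0.0,-0.03,0,0,0.001],[0.03,-0.042,-0.004,-0.0,0,0,0.1],[0.03,-0.042,0.0,-0.0,0,0,0.1],[0.03,-0.042,0.004,-0.0,0,0,0.1],[0.03,-0.042,0.009,-0.0,0,0,0.1],[0.03,-0.041,0.012,-0.0,0,0,0.1],[0.03,-0.039,0.017,-0.0,0,0,0.1],[0.03,0.0,-0.0,0.028,0,0,0.0],[0.03,0.0,-0.0,0.028,0,0,0.0],[0.03,0.0,-0.0,0.028,0,0,0.0]] -> [ 584.2 -136.1  215.8] 71.62 now [538.3 115.3 207.8] [-179.98    0.    106.05] t 6.6 F [-0.2  0.2  2.6] w 43.3
```

```bash
python3 -m jog '[[0.03,0,0,-0.02,0,0,0],[0.03,0,0,-0.035,0,0,0],[0.03,0,0,-0.035,0,0,0],[0.03,-0.042,-0.004,0,0,0,0.1],[0.03,-0.042,0,0,0,0,0.1],[0.03,-0.042,0.004,0,0,0,0.1],[0.03,-0.042,0.009,0,0,0,0.1],[0.03,-0.041,0.012,0,0,0,0.1],[0.03,-0.039,0.017,0,0,0,0.1],[0.03,0,0,0.035,0,0,0],[0.03,0,0,0.03,0,0,0],[0.03,0,0,0,0,0,0]]'
python3 - <<'E'
from h import *
f=vision.grab_frame("wrist"); cv2.imwrite("pics/w4.png",f["color"])
E
python3 plan.py g=0.03 584.2,-135.6,206.5,71.6,4
```

```text
time_s: 8.1
ee_pos: [583.0, -134.9, 229.8]
ee_rot: [-179.6, 0.0, 71.6]
force: [0.4, 0.6, -2.4]
gripper_width: 43.5
4 [[0.03,-0.0,0.0,0.006,0,0,0.0],[0.03,-0.0,0.0,0.006,0,0,0.0],[0.03,-0.0,0.0,0.007,0,0,0.001],[0.03,-0.0,0.0,0.006,0,0,0.0]] -> [ 583.9 -135.   206.7] 71.61 now [ 583.9 -135.   231.7] [-1.7983e+02  2.0000e-02  7.1660e+01] t 8.15 F [ 0.2  1.5 -2.3] w 43.7
```

View pics/w4.png

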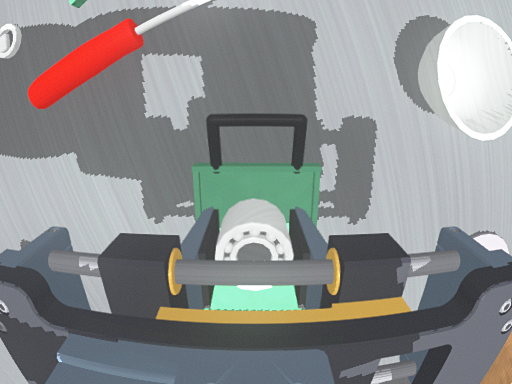

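The bearing is held upright over the handle-end pocket (handle at (257,140)). Next: lower it.

```bash
python3 -m jog '[[0.03,0,0,0.009,0,0,0],[0.03,0,0,0.009,0,0,0],[0.03,0,0,0.006,0,0,0],[0.03,0,0,0.002,0,0,0],[0.03,0,0,0,0,0,0]]'; python3 -m jog '[[0.03,0,0,0.001,0,0,0],[0.03,0,0,0,0,0,0]]'
```

```text
time_s: 8.78
ee_pos: [584.3, -135.1, 206.7]
ee_rot: [180.0, 0.0, 71.7]
force: [-1.1, 0.3, -3.1]
gripper_width: 43.5
time_s: 9.02
ee_pos: [584.3, -135.1, 205.9]
ee_rot: [180.0, 0.0, 71.7]
force: [-0.2, 0.5, -2.7]
gripper_width: 43.6
```

```bash
python3 -m jog '[[0.03,0,0,0.0007,0,0,0],[0.03,0,0,0,0,0,0]]'; python3 -m jog '[[0.03,0,0,0.0007,0,0,0],[0.03,0,0,0,0,0,0]]'
```

```text
time_s: 9.28
ee_pos: [584.3, -135.1, 205.8]
ee_rot: [180.0, 0.0, 71.7]
force: [-0.2, 0.7, 4.6]
gripper_width: 43.3
time_s: 9.52
ee_pos: [584.3, -135.1, 205.8]
ee_rot: [179.9, 0.0, 71.7]
force: [-3.2, 0.5, 9.0]
gripper_width: 43.5
```

Contact at TCP z 205.8, as predicted. Next: open and retreat, then head to the nut.

```bash
python3 -m jog '[[0.05,0,0,-0.0007,0,0,0],[0.06,0,0,0,0,0,0],[0.075,0,0,0,0,0,0],[0.091,0,0,0,0,0,0],[0.091,0,0,0,0,0,0],[0.091,0,0,-0.02,0,0,0],[0.091,0,0,-0.045,0,0,0],[0.091,0,0,-0.045,0,0,0]]'
python3 plan.py v=48 514.6,177.6,320,102.5 514.6,177.6,207.5,102.5,4
```

```text
time_s: 10.52
ee_pos: [584.2, -135.1, 315.9]
ee_rot: [-179.9, 0.0, 71.7]
force: [0.6, -0.4, -1.3]
gripper_width: 91.1
11 [[0.091,0.039,-0.023,-0.001,0,0,-0.077],[0.091,0.041,-0.02,-0.001,0,0,-0.077],[0.091,0.042,-0.017,-0.0,0,0,-0.077],[0.091,0.044,-0.014,-0.001,0,0,-0.077],[0.091,0.045,-0.011,-0.0,0,0,-0.077],[0.091,0.045,-0.007,-0.001,0,0,-0.077],[0.091,0.046,-0.004,-0.0,0,0,-0.076],[0.091,-0.0,0.0,0.028,0,0,-0.0],[0.091,-0.0,0.0,0.028,0,0,-0.0],[0.091,-0.0,0.0,0.028,0,0,-0.0],[0.091,-0.0,0.0,0.028,0,0,-0.0]] -> [514.4 177.6 207.9] 102.49 now [ 584.2 -135.1  315.9] [-1.7995e+02  1.0000e-02  7.1660e+01] t 10.525 F [ 0.6 -0.4 -1.3] w 91.1
```

```bash
python3 -m jog '[[0.091,0.039,-0.023,0,0,0,-0.077],[0.091,0.041,-0.02,0,0,0,-0.077],[0.091,0.042,-0.017,0,0,0,-0.077],[0.091,0.044,-0.014,0,0,0,-0.077],[0.091,0.045,-0.011,0,0,0,-0.077],[0.091,0.045,-0.007,0,0,0,-0.077],[0.091,0.046,-0.004,0,0,0,-0.076],[0.091,0,0,0,0,0,0]]'
python3 - <<'E'
from h import *
f=vision.grab_frame("wrist"); cv2.imwrite("pics/w5.png",f["color"]); np.save("w5.npy",f,allow_pickle=True)
P=cloud(f,True); d=np.hypot(P[...,0]-514,P[...,1]-177.4); m=(d<24)&(P[...,2]>45)
(x,y),r=cv2.minEnclosingCircle(P[m][:,:2].astype(np.float32)); print(x,y,r,P[m][:,2].max())
t=vision.grab_frame("top"); cv2.imwrite("pics/t5.png",cv2.resize(t["color"][90:230,80:440],None,fx=2.2,fy=2.2))
E
python3 plan.py 514.6,177.6,206.5,102.5,4
```

```text
time_s: 11.52
ee_pos: [513.7, 180.0, 315.0]
ee_rot: [180.0, -0.0, 102.7]
force: [-0.8, -1.0, 0.8]
gripper_width: 91.2
514.1170654296875 177.11460876464844 15.861855506896973 54.37837230834535
4 [[0.091,-0.0,0.0,0.027,0,0,0.0],[0.091,-0.0,0.0,0.027,0,0,0.0],[0.091,-0.0,0.0,0.027,0,0,0.0],[0.091,-0.0,0.0,0.027,0,0,0.001]] -> [514.3 177.8 207. ] 102.48 now [514.3 177.8 315. ] [-1.7999e+02  4.0000e-02  1.0254e+02] t 11.625 F [-0.4  1.  -0.4] w 90.9
```

View pics/w5.png

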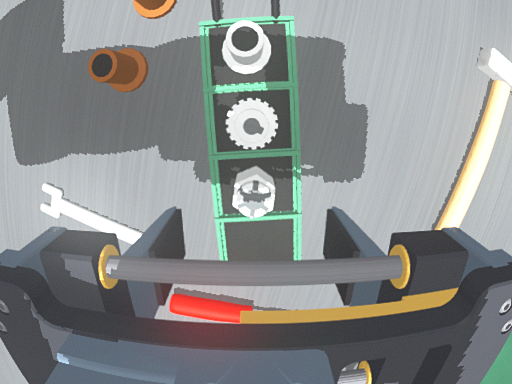

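View pics/t5.png

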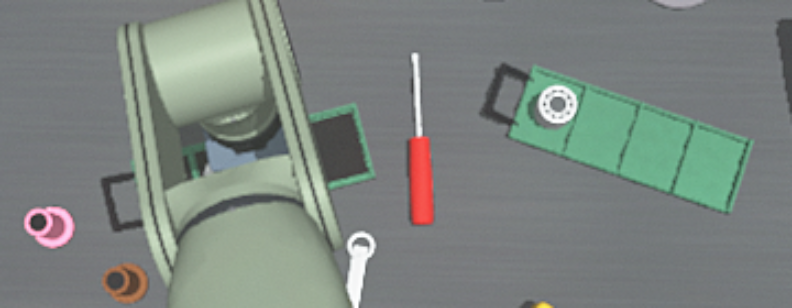

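The bearing stands centred in the handle pocket (top crop (557,105)). The nut's flats, at (253,190) in the wrist view, are now square to the jaws.

```bash
python3 -m jog '[[0.091,0,0,0.027,0,0,0],[0.091,0,0,0.027,0,0,0],[0.091,0,0,0.027,0,0,0],[0.091,0,0,0.027,0,0,0],[0.091,0,0,0,0,0,0],[0.03,0,0,0,0,0,0],[0.03,0,0,0,0,0,0],[0.03,0,0,0,0,0,0],[0.03,0,0,0,0,0,0],[0.03,0,0,0,0,0,0],[0.03,0,0,0,0,0,0]]' 40; 
python3 plan.py g=0.03 v=46 514.6,177.6,300,102.5,3 563.4,-198.2,300,71.6 
```

```text
time_s: 13.0
ee_pos: [514.4, 177.6, 207.1]
ee_rot: [-180.0, 0.0, 102.5]
force: [-1.3, 0.4, 1.5]
gripper_width: 36.6
12 [[0.03,-0.0,0.0,-0.031,0,0,-0.0],[0.03,-0.0,0.0,-0.031,0,0,-0.0],[0.03,-0.0,0.0,-0.031,0,0,-0.0],[0.03,-0.042,-0.004,0.0,0,0,0.06],[0.03,-0.042,-0.001,0.0,0,0,0.06],[0.03,-0.042,0.001,0.0,0,0,0.06],[0.03,-0.042,0.004,0.0,0,0,0.06],[0.03,-0.042,0.006,0.0,0,0,0.06],[0.03,-0.041,0.009,0.0,0,0,0.06],[0.03,-0.04,0.011,0.0,0,0,0.06],[0.03,-0.04,0.014,0.0,0,0,0.06],[0.03,-0.039,0.017,0.0,0,0,0.059]] -> [ 563.8 -198.3  300.1] 71.61 now [514.4 177.6 207.1] [-1.7999e+02  1.0000e-02  1.0250e+02] t 13.0 F [-1.3  0.4  1.5] w 36.6
```

```bash
python3 -m jog '[[0.03,0,0,-0.021,0,0,0],[0.03,0,0,-0.036,0,0,0],[0.03,0,0,-0.036,0,0,0],[0.03,-0.042,-0.004,0,0,0,0.06],[0.03,-0.042,-0.001,0,0,0,0.06],[0.03,-0.042,0.001,0,0,0,0.06],[0.03,-0.042,0.004,0,0,0,0.06],[0.03,-0.042,0.006,0,0,0,0.06],[0.03,-0.041,0.009,0,0,0,0.06],[0.03,-0.04,0.011,0,0,0,0.06],[0.03,-0.04,0.014,0,0,0,0.06],[0.03,-0.039,0.017,0,0,0,0.059]]'
python3 -m jog '[[0.03,0,0,0,0,0,0],[0.03,0,0,0.035,0,0,0],[0.03,0,0,0.03,0,0,0],[0.03,0,0,0,0,0,0]]'
python3 - <<'E'
from h import *
f=vision.grab_frame("wrist"); cv2.imwrite("pics/w6.png",f["color"])
E
python3 plan.py g=0.03 563.4,-198.2,206.5,71.6,4
```

```text
time_s: 14.5
ee_pos: [563.7, -199.6, 299.3]
ee_rot: [-179.9, -0.0, 71.5]
force: [1.0, -0.4, -1.9]
gripper_width: 36.7
time_s: 15.0
ee_pos: [562.7, -197.2, 232.4]
ee_rot: [-179.6, -0.0, 71.7]
force: [-0.5, 0.6, -2.7]
gripper_width: 36.5
4 [[0.03,-0.0,0.0,0.007,0,0,0.0],[0.03,-0.0,0.0,0.007,0,0,0.0],[0.03,-0.0,0.0,0.007,0,0,0.0],[0.03,-0.001,0.0,0.007,0,0,0.001]] -> [ 563.2 -198.6  206.2] 71.6 now [ 563.5 -197.6  234.2] [-1.7983e+02 -1.0000e-02  7.1650e+01] t 15.05 F [-0.4  0.1 -1.6] w 36.7
```

View pics/w6.png

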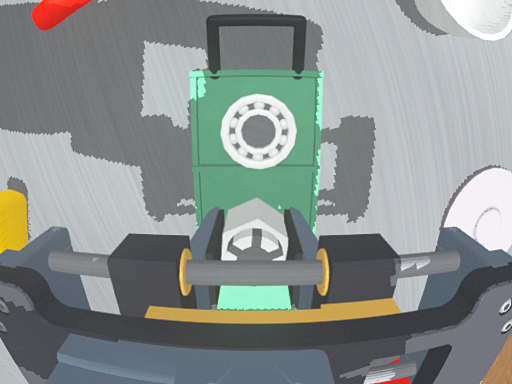

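The bearing stands centred at (258,131). The nut is over the second pocket. Next: lower it.

```bash
python3 -m jog '[[0.03,0,0,0.01,0,0,0],[0.03,0,0,0.01,0,0,0],[0.03,0,0,0.006,0,0,0],[0.03,0,0,0.003,0,0,0],[0.03,0,0,0,0,0,0],[0.03,0,0,0,0,0,0]]'; python3 -m jog '[[0.03,0,0,0.001,0,0,0],[0.03,0,0,0,0,0,0]]'; python3 -m jog '[[0.03,0,0,0.0007,0,0,0],[0.03,0,0,0,0,0,0]]'
```

```text
time_s: 15.8
ee_pos: [564.0, -198.4, 206.3]
ee_rot: [180.0, 0.0, 71.6]
force: [-1.1, 0.3, -2.9]
gripper_width: 36.6
time_s: 16.05
ee_pos: [563.9, -198.4, 205.2]
ee_rot: [180.0, 0.0, 71.6]
force: [-0.6, -0.2, -2.9]
gripper_width: 36.8
time_s: 16.3
ee_pos: [563.9, -198.4, 205.1]
ee_rot: [180.0, 0.0, 71.6]
force: [-2.3, 0.1, 5.3]
gripper_width: 36.8
```

```bash
python3 -m jog '[[0.045,0,0,-0.0005,0,0,0],[0.055,0,0,0,0,0,0],[0.075,0,0,0,0,0,0],[0.091,0,0,0,0,0,0],[0.091,0,0,0,0,0,0],[0.091,0,0,-0.02,0,0,0],[0.091,0,0,-0.045,0,0,0],[0.091,0,0,-0.045,0,0,0]]'
python3 plan.py v=48 498.4,238.8,315,106
```

```text
time_s: 17.3
ee_pos: [563.8, -198.3, 315.7]
ee_rot: [-180.0, 0.0, 71.6]
force: [0.7, -0.1, 1.8]
gripper_width: 91.0
10 [[0.091,0.039,-0.02,0.0,0,0,-0.06],[0.091,0.041,-0.018,0.0,0,0,-0.06],[0.091,0.042,-0.015,0.0,0,0,-0.06],[0.091,0.042,-0.013,0.0,0,0,-0.06],[0.091,0.043,-0.01,0.0,0,0,-0.06],[0.091,0.044,-0.007,0.0,0,0,-0.06],[0.091,0.044,-0.005,0.0,0,0,-0.06],[0.091,0.044,-0.002,0.0,0,0,-0.06],[0.091,0.044,0.0,0.0,0,0,-0.06],[0.091,0.044,0.004,0.001,0,0,-0.06]] -> [498.8 239.2 314.7] 105.99 now [ 563.8 -198.3  315.7] [-179.95    0.     71.61] t 17.3 F [ 0.7 -0.1  1.8] w 91.0
```

```bash
python3 -m jog '[[0.091,0.039,-0.02,0,0,0,-0.06],[0.091,0.041,-0.018,0,0,0,-0.06],[0.091,0.042,-0.015,0,0,0,-0.06],[0.091,0.042,-0.013,0,0,0,-0.06],[0.091,0.043,-0.01,0,0,0,-0.06],[0.091,0.044,-0.007,0,0,0,-0.06],[0.091,0.044,-0.005,0,0,0,-0.06],[0.091,0.044,-0.002,0,0,0,-0.06],[0.091,0.044,0,0,0,0,-0.06],[0.091,0.044,0.004,0,0,0,-0.06],[0.091,0,0,0,0,0,0],[0.091,0,0,0,0,0,0]]'
python3 - <<'E'
from h import *
f=vision.grab_frame("wrist"); cv2.imwrite("pics/w7.png",f["color"])
P=cloud(f,True); d=np.hypot(P[...,0]-498,P[...,1]-239); m=(d<24)&(P[...,2]>48)
(x,y),r=cv2.minEnclosingCircle(P[m][:,:2].astype(np.float32)); print(x,y,r,np.median(P[m][:,2]))
t=vision.grab_frame("top"); cv2.imwrite("pics/t7.png",cv2.resize(t["color"][90:230,80:440],None,fx=2.2,fy=2.2))
E
python3 plan.py 498.4,238.8,221,106,4
```

```text
time_s: 18.8
ee_pos: [498.7, 238.9, 314.7]
ee_rot: [-180.0, 0.0, 106.0]
force: [0.5, -0.8, -0.7]
gripper_width: 91.2
496.9083251953125 243.9589080810547 18.982603073120117 53.97542721120786
4 [[0.091,0.0,-0.0,0.023,0,0,-0.0],[0.091,0.0,-0.0,0.024,0,0,-0.001],[0.091,0.0,-0.0,0.023,0,0,-0.0],[0.091,0.001,-0.0,0.024,0,0,-0.001]] -> [498.7 239.2 220.8] 106.02 now [499.  238.2 314.8] [-1.7998e+02  3.0000e-02  1.0591e+02] t 18.9 F [0.1 0.2 0.2] w 91.0
```

View pics/t7.png

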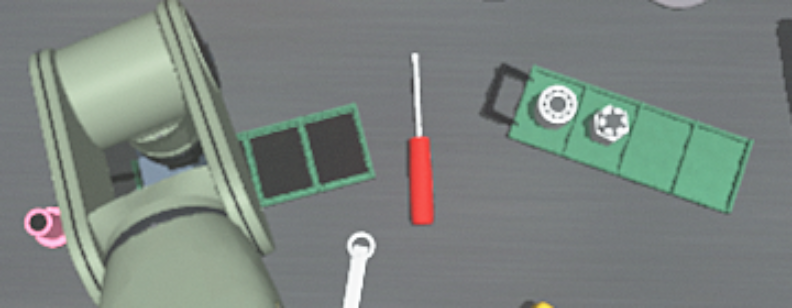

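View pics/w7.png

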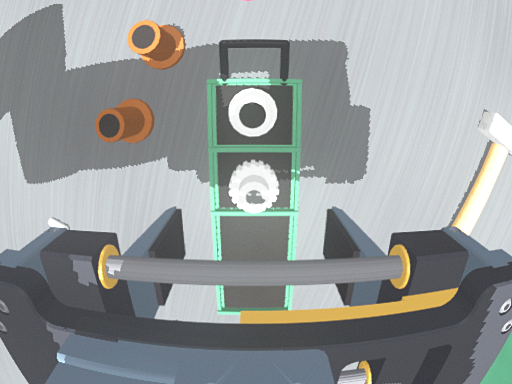

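The bearing (557,105) and nut (611,124) both stand in the build rack. The gear, at (254,186) in the wrist view, is centred between the jaws. I'll grip the hub with the tips 2 mm above the toothed disc.

```bash
python3 -m jog '[[0.091,0,0,0.024,0,0,0],[0.091,0,0,0.023,0,0,0],[0.091,0,0,0.023,0,0,0],[0.091,0,0,0.023,0,0,0],[0.091,0,0,0,0,0,0],[0.02,0,0,0,0,0,0],[0.02,0,0,0,0,0,0],[0.02,0,0,0,0,0,0],[0.02,0,0,0,0,0,0],[0.02,0,0,0,0,0,0],[0.02,0,0,0,0,0,0],[0.02,0,0,0,0,0,0]]' 40; 
python3 plan.py g=0.02 v=46 498.7,239,315,106,3 542.6,-260.8,315,71.6 
```

```text
time_s: 20.4
ee_pos: [498.8, 239.2, 221.8]
ee_rot: [-180.0, 0.0, 106.0]
force: [-0.2, -0.0, 0.3]
gripper_width: 26.6
14 [[0.02,-0.0,-0.0,-0.031,0,0,-0.0],[0.02,-0.0,-0.0,-0.031,0,0,-0.0],[0.02,-0.0,-0.0,-0.031,0,0,-0.0],[0.02,-0.045,-0.009,-0.0,0,0,0.055],[0.02,-0.045,-0.006,-0.0,0,0,0.055],[0.02,-0.045,-0.004,-0.0,0,0,0.054],[0.02,-0.046,-0.001,-0.0,0,0,0.055],[0.02,-0.046,0.001,-0.0,0,0,0.054],[0.02,-0.045,0.004,-0.0,0,0,0.055],[0.02,-0.045,0.006,-0.0,0,0,0.054],[0.02,-0.045,0.009,-0.0,0,0,0.055],[0.02,-0.044,0.011,-0.0,0,0,0.054],[0.02,-0.044,0.013,-0.0,0,0,0.055],[0.02,-0.043,0.016,-0.0,0,0,0.054]] -> [ 542.2 -261.   314.8] 71.61 now [498.8 239.2 221.8] [-1.7998e+02  1.0000e-02  1.0599e+02] t 20.4 F [-0.2 -0.   0.3] w 26.6
```

Width reads 26.6 where 28 was expected, so I'll lift slightly and check.

```bash
python3 -m jog '[[0.02,0,0,-0.01,0,0,0],[0.02,0,0,-0.02,0,0,0],[0.02,0,0,0,0,0,0]]'
python3 - <<'E'
from h import *
f=vision.grab_frame("wrist"); cv2.imwrite("pics/w8.png",f["color"]); print([round(status.state()["gripper_width"],1) for _ in range(3)])
E
```

```text
time_s: 20.78
ee_pos: [499.4, 239.4, 253.3]
ee_rot: [179.8, -0.0, 106.0]
force: [0.9, 0.4, -3.0]
gripper_width: 26.6
[26.5, 26.5, 26.5]
```

View pics/w8.png

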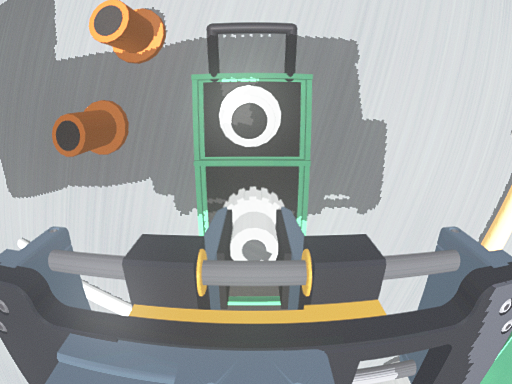

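The gear is held and upright, with 3 N of load showing on the wrist. I'll carry on.

```bash
python3 -m jog '[[0.02,0,0,-0.031,0,0,0],[0.02,-0.03,-0.009,-0.031,0,0,0.055],[0.02,-0.046,-0.006,0,0,0,0.055],[0.02,-0.046,-0.004,0,0,0,0.054],[0.02,-0.046,-0.001,0,0,0,0.055],[0.02,-0.046,0.001,0,0,0,0.054],[0.02,-0.045,0.004,0,0,0,0.055],[0.02,-0.045,0.006,0,0,0,0.054],[0.02,-0.045,0.009,0,0,0,0.055],[0.02,-0.044,0.011,0,0,0,0.054],[0.02,-0.044,0.013,0,0,0,0.055],[0.02,-0.043,0.016,0,0,0,0.054]]'
python3 -m jog '[[0.02,0,0,0,0,0,0],[0.02,0,0,0,0,0,0]]'
python3 plan.py g=0.02 542.6,-260.8,250,71.6,3
```

```text
time_s: 22.32
ee_pos: [538.2, -249.9, 312.8]
ee_rot: [-179.9, -0.0, 71.5]
force: [-0.0, 0.5, -2.1]
gripper_width: 26.2
time_s: 22.58
ee_pos: [538.1, -248.2, 312.8]
ee_rot: [-179.9, -0.0, 71.6]
force: [0.3, 0.3, -2.9]
gripper_width: 27.0
3 [[0.02,-0.004,0.003,0.021,0,0,-0.0],[0.02,-0.003,0.003,0.021,0,0,-0.0],[0.02,-0.004,0.002,0.021,0,0,-0.0]] -> [ 542.2 -261.1  249.8] 71.59 now [ 538.1 -248.2  312.8] [-1.7985e+02 -4.0000e-02  7.1590e+01] t 22.575 F [ 0.3  0.3 -2.9] w 27.0
```

```bash
python3 -m jog '[[0.02,-0.004,0.003,0.021,0,0,0],[0.02,-0.004,0.003,0.021,0,0,0],[0.02,-0.004,0.003,0.021,0,0,0],[0.02,0,0,0.011,0,0,0],[0.02,0,0,0,0,0,0],[0.02,0,0,0,0,0,0]]'
python3 - <<'E'
from h import *
f=vision.grab_frame("wrist"); cv2.imwrite("pics/w9.png",f["color"])
print(status.state()["ee_pos"])
E
```

```text
time_s: 23.32
ee_pos: [543.6, -262.4, 240.7]
ee_rot: [179.9, 0.0, 71.6]
force: [-0.4, 0.5, -2.3]
gripper_width: 26.8
[ 543.59307453 -262.51296403  240.82781612]
```

View pics/w9.png

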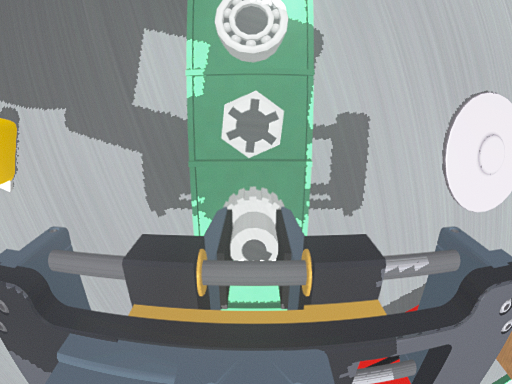

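The nut stands centred at (252,124). The gear is over the third pocket. Next: lower it.

```bash
python3 -m jog '[[0.02,0,0,0.009,0,0,0],[0.02,0,0,0.007,0,0,0],[0.02,0,0,0.004,0,0,0],[0.02,0,0,0,0,0,0],[0.02,0,0,0,0,0,0]]'; python3 -m jog '[[0.02,0,0,0.001,0,0,0],[0.02,0,0,0,0,0,0]]'; python3 -m jog '[[0.02,0,0,0.0007,0,0,0],[0.02,0,0,0,0,0,0]]'
```

```text
time_s: 24.0
ee_pos: [543.3, -262.8, 219.8]
ee_rot: [-180.0, 0.0, 71.6]
force: [-1.0, -0.6, -0.6]
gripper_width: 26.5
time_s: 24.25
ee_pos: [543.2, -262.7, 219.8]
ee_rot: [180.0, 0.0, 71.6]
force: [-2.1, 1.5, 4.7]
gripper_width: 26.9
time_s: 24.5
ee_pos: [543.2, -262.7, 219.8]
ee_rot: [180.0, 0.0, 71.6]
force: [-3.8, 1.5, 8.3]
gripper_width: 26.4
```

Contact at 219.8, as predicted. Next: release and go to the bush.

```bash
python3 -m jog '[[0.035,0,0,-0.001,0,0,0],[0.045,0,0,0,0,0,0],[0.065,0,0,0,0,0,0],[0.091,0,0,0,0,0,0],[0.091,0,0,0,0,0,0],[0.091,0,0,-0.02,0,0,0],[0.091,0,0,-0.04,0,0,0],[0.091,0,0,-0.04,0,0,0]]'
python3 plan.py v=51 478.0,305.8,320,106
```

```text
time_s: 25.5
ee_pos: [543.2, -262.7, 319.9]
ee_rot: [-180.0, -0.0, 71.6]
force: [0.5, -0.1, 0.1]
gripper_width: 90.7
12 [[0.091,0.043,-0.02,-0.0,0,0,-0.05],[0.091,0.044,-0.018,-0.0,0,0,-0.05],[0.091,0.045,-0.016,-0.0,0,0,-0.05],[0.091,0.046,-0.013,-0.0,0,0,-0.05],[0.091,0.046,-0.011,-0.0,0,0,-0.05],[0.091,0.047,-0.009,-0.0,0,0,-0.05],[0.091,0.047,-0.006,-0.0,0,0,-0.05],[0.091,0.048,-0.004,-0.0,0,0,-0.05],[0.091,0.048,-0.002,-0.0,0,0,-0.05],[0.091,0.048,0.001,-0.0,0,0,-0.05],[0.091,0.047,0.003,-0.0,0,0,-0.05],[0.091,0.048,0.005,-0.0,0,0,-0.05]] -> [477.7 306.2 319.9] 105.99 now [ 543.2 -262.7  319.9] [-179.96   -0.     71.61] t 25.5 F [ 0.5 -0.1  0.1] w 90.7
```

```bash
python3 -m jog '[[0.091,0.043,-0.02,0,0,0,-0.05],[0.091,0.044,-0.018,0,0,0,-0.05],[0.091,0.045,-0.016,0,0,0,-0.05],[0.091,0.046,-0.013,0,0,0,-0.05],[0.091,0.046,-0.011,0,0,0,-0.05],[0.091,0.047,-0.009,0,0,0,-0.05],[0.091,0.047,-0.006,0,0,0,-0.05],[0.091,0.048,-0.004,0,0,0,-0.05],[0.091,0.048,-0.002,0,0,0,-0.05],[0.091,0.048,0.001,0,0,0,-0.05],[0.091,0.047,0.003,0,0,0,-0.05],[0.091,0.048,0.005,0,0,0,-0.05]]'; python3 -m jog '[[0.091,0,0,0,0,0,0],[0.091,0,0,0,0,0,0]]'
python3 - <<'E'
from h import *
f=vision.grab_frame("wrist"); cv2.imwrite("pics/w10.png",f["color"])
P=cloud(f,True); d=np.hypot(P[...,0]-478,P[...,1]-305); m=(d<24)&(P[...,2]>60)
(x,y),r=cv2.minEnclosingCircle(P[m][:,:2].astype(np.float32)); print(x,y,r,np.median(P[m],0))
t=vision.grab_frame("top"); cv2.imwrite("pics/t10.png",cv2.resize(t["color"][90:230,80:440],None,fx=2.2,fy=2.2))
E
python3 plan.py 478.0,305.8,215,106,4
```

```text
time_s: 27.0
ee_pos: [477.4, 307.7, 319.1]
ee_rot: [180.0, 0.0, 106.1]
force: [0.2, -0.2, 0.5]
gripper_width: 91.1
time_s: 27.25
ee_pos: [477.6, 305.8, 318.9]
ee_rot: [-180.0, 0.0, 106.0]
force: [0.9, 0.3, -0.8]
gripper_width: 91.0
477.9629211425781 306.1854248046875 15.140410423278809 [477.89908683 306.99388827  64.00195179]
4 [[0.091,0.0,0.0,0.026,0,0,-0.0],[0.091,0.0,0.0,0.026,0,0,-0.001],[0.091,0.0,0.0,0.026,0,0,-0.0],[0.091,0.001,0.0,0.026,0,0,-0.001]] -> [477.6 306.  215. ] 106.02 now [477.9 305.  319. ] [-1.7997e+02  3.0000e-02  1.0590e+02] t 27.35 F [0.7 0.2 0.8] w 91.3
```

View pics/t10.png

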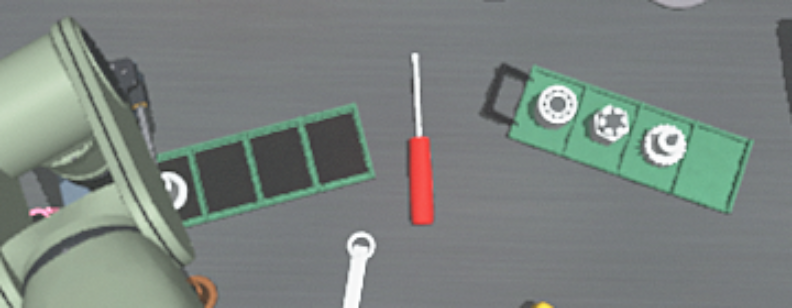

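View pics/w10.png

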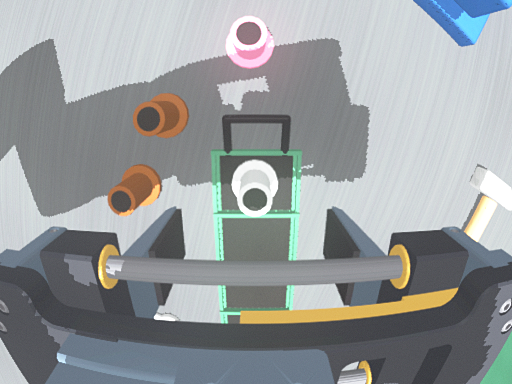

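Three parts stand in the build rack. The steel bush at (255,188) is centred between the jaws, and the pink and brown look-alikes are clear of the left finger.

```bash
python3 -m jog '[[0.091,0,0,0.026,0,0,0],[0.091,0,0,0.026,0,0,0],[0.091,0,0,0.026,0,0,0],[0.091,0,0,0.026,0,0,0],[0.091,0,0,0,0,0,0],[0.02,0,0,0,0,0,0],[0.02,0,0,0,0,0,0],[0.02,0,0,0,0,0,0],[0.02,0,0,0,0,0,0],[0.02,0,0,0,0,0,0],[0.02,0,0,0,0,0,0],[0.02,0,0,0,0,0,0]]' 40;
python3 -m jog '[[0.02,0,0,-0.01,0,0,0],[0.02,0,0,-0.03,0,0,0],[0.02,0,0,-0.03,0,0,0],[0.02,0,0,-0.03,0,0,0]]'
python3 plan.py g=0.02 v=46 521.8,-323.4,315,71.6 
```

```text
time_s: 28.85
ee_pos: [477.8, 306.2, 215.1]
ee_rot: [180.0, 0.0, 106.0]
force: [0.7, -0.3, 0.5]
gripper_width: 28.8
time_s: 29.35
ee_pos: [477.5, 306.0, 316.1]
ee_rot: [-180.0, 0.0, 106.0]
force: [1.3, 0.4, -3.1]
gripper_width: 29.0
14 [[0.02,-0.044,-0.009,0.0,0,0,0.043],[0.02,-0.044,-0.007,0.0,0,0,0.043],[0.02,-0.045,-0.006,0.0,0,0,0.043],[0.02,-0.045,-0.004,0.0,0,0,0.043],[0.02,-0.045,-0.002,0.0,0,0,0.043],[0.02,-0.045,0.0,0.0,0,0,0.043],[0.02,-0.045,0.002,0.0,0,0,0.043],[0.02,-0.045,0.004,0.0,0,0,0.043],[0.02,-0.045,0.006,0.0,0,0,0.043],[0.02,-0.044,0.008,0.0,0,0,0.043],[0.02,-0.044,0.01,0.0,0,0,0.043],[0.02,-0.043,0.012,0.0,0,0,0.042],[0.02,-0.043,0.014,0.001,0,0,0.043],[0.02,-0.043,0.016,0.0,0,0,0.042]] -> [ 521.7 -323.8  315.1] 71.61 now [477.5 306.  316.1] [-1.7996e+02  2.0000e-02  1.0599e+02] t 29.35 F [ 1.3  0.4 -3.1] w 29.0
```

```bash
python3 -m jog '[[0.02,-0.044,-0.009,0,0,0,0.043],[0.02,-0.044,-0.007,0,0,0,0.043],[0.02,-0.045,-0.006,0,0,0,0.043],[0.02,-0.045,-0.004,0,0,0,0.043],[0.02,-0.045,-0.002,0,0,0,0.043],[0.02,-0.045,0,0,0,0,0.043],[0.02,-0.045,0.002,0,0,0,0.043],[0.02,-0.045,0.004,0,0,0,0.043],[0.02,-0.045,0.006,0,0,0,0.043],[0.02,-0.044,0.008,0,0,0,0.043],[0.02,-0.044,0.01,0,0,0,0.043],[0.02,-0.043,0.012,0,0,0,0.042]]'
python3 -m jog '[[0.02,-0.043,0.014,0,0,0,0.043],[0.02,-0.043,0.016,0,0,0,0.042],[0.02,0,0,0,0,0,0],[0.02,0,0,0.035,0,0,0],[0.02,0,0,0.035,0,0,0],[0.02,0,0,0.01,0,0,0],[0.02,0,0,0,0,0,0],[0.02,0,0,0,0,0,0]]'
python3 - <<'E'
from h import *
f=vision.grab_frame("wrist"); cv2.imwrite("pics/w11.png",f["color"])
print(status.state()["ee_pos"])
E
```

```text
time_s: 30.85
ee_pos: [514.6, -234.2, 315.4]
ee_rot: [-180.0, -0.0, 76.4]
force: [1.1, 0.1, -3.6]
gripper_width: 28.7
time_s: 31.85
ee_pos: [522.6, -323.7, 236.8]
ee_rot: [179.8, 0.0, 71.6]
force: [-0.5, 0.7, -3.0]
gripper_width: 28.9
[ 522.52621349 -323.71763681  236.82981765]
```

View pics/w11.png

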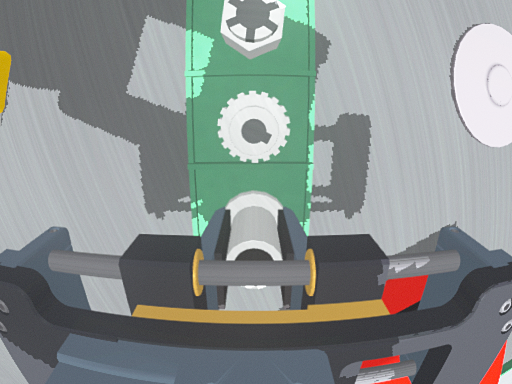

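The gear stands centred at (254,127), and the bush is over the last pocket. It needs about 23.7 mm more to touch.

```bash
python3 -m jog '[[0.02,0,0,0.009,0,0,0],[0.02,0,0,0.008,0,0,0],[0.02,0,0,0.004,0,0,0],[0.02,0,0,0.001,0,0,0],[0.02,0,0,0,0,0,0],[0.02,0,0,0,0,0,0]]'; python3 -m jog '[[0.02,0,0,0.001,0,0,0],[0.02,0,0,0,0,0,0]]'
```

```text
time_s: 32.65
ee_pos: [522.1, -323.7, 213.2]
ee_rot: [180.0, 0.0, 71.6]
force: [0.8, 0.1, -2.7]
gripper_width: 28.8
time_s: 32.9
ee_pos: [522.1, -323.7, 213.1]
ee_rot: [179.9, 0.0, 71.6]
force: [-1.6, 0.4, 4.3]
gripper_width: 28.6
```

```bash
python3 -m jog '[[0.037,0,0,-0.0005,0,0,0],[0.045,0,0,0,0,0,0],[0.065,0,0,0,0,0,0],[0.091,0,0,0,0,0,0],[0.091,0,0,0,0,0,0],[0.091,0,0,-0.02,0,0,0],[0.091,0,0,-0.045,0,0,0],[0.091,0,0,-0.045,0,0,0],[0.091,-0.03,0,-0.04,0,0,0],[0.091,-0.03,0,-0.04,0,0,0],[0.091,0.04,0,0,0,0,0],[0.091,0.04,0,0,0,0,0]]'; python3 -m jog '[[0.091,0.04,0,0,0,0,0],[0.091,0,0,0,0,0,0],[0.091,0,0,0,0,0,0]]'
python3 - <<'E'
from h import *
a=np.radians(-18.37); R=np.array([[np.cos(a),-np.sin(a)],[np.sin(a),np.cos(a)]]); c=np.array([552.8,-229.7])
for cam in ["wrist","top","scene"]:
    f=vision.grab_frame(cam); cv2.imwrite(f"pics/e_{cam}.png",f["color"]); P=cloud(f,cam=="wrist")
    L=(P[...,:2]-c)@R
    for n,y,h in [("bearing",99,44),("nut",33,50),("gear",-33,52),("bush",-99,62)]:
        m=(np.abs(L[...,1]-y)<30)&(np.abs(L[...,0])<30)&(P[...,2]>h-5)&(P[...,2]<h+8)
        if m.sum()>5: print(cam,n,"local med",np.median(L[m],0).round(1),"z",np.median(P[m][:,2]).round(1),m.sum())
print(status.state())
E
```

```text
time_s: 34.4
ee_pos: [528.1, -304.6, 403.2]
ee_rot: [179.9, 0.0, 71.5]
force: [1.0, -0.3, 0.1]
gripper_width: 90.9
time_s: 34.78
ee_pos: [540.8, -266.9, 402.7]
ee_rot: [180.0, 0.0, 71.6]
force: [-0.1, -0.1, -0.1]
gripper_width: 91.0
wrist bearing local med [ 0.8 97.7] z 42.9 909
wrist nut local med [ 0.9 33. ] z 49.9 613
wrist gear local med [  1.  -33.9] z 52.0 463
wrist bush local med [  1.  -97.3] z 61.9 477
top bearing local med [-1.2 94.5] z 43.4 198
top nut local med [-0.2 30.6] z 49.9 125
top gear local med [ -0.1 -36.2] z 52.4 103
scene bearing local med [-1.6 98.2] z 45.8 158
scene nut local med [-0.5 36.6] z 52.4 82
scene gear local med [ -0.7 -31.1] z 54.4 65
scene bush local med [ -0.2 -95.9] z 65.1 69
{'time_s': 34.925, 'qpos': array([-2.74225547e+01,  2.09470950e+01,  8.59902826e+01, -2.37464903e-02,
        7.30631457e+01, -8.95236487e+00]), 'qvel': array([-0.07093902, -0.07460341,  0.03454836,  0.13493363,  0.00516622,
        0.02676067]), 'effort': array([ 2.86446651e-01, -4.39463389e+01, -2.33668792e+01,  7.90398731e-02,
        5.04843076e-02, -1.94032938e-03]), 'ee_pos': array([ 540.63865289, -267.61943941,  402.53650785]), 'ee_rot': array([-1.79995947e+02,  2.23580769e-02,  7.15367289e+01]), 'force': array([-0.5477854 ,  0.1084944 , -0.25998163]), 'torque': array([-0.01065219, -0.0466104 , -0.09235378]), 'gripper_width': 90.84505985065918}
```

View pics/e_wrist.png

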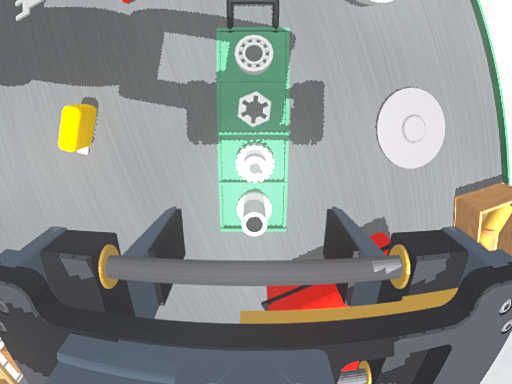

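View pics/e_scene.png

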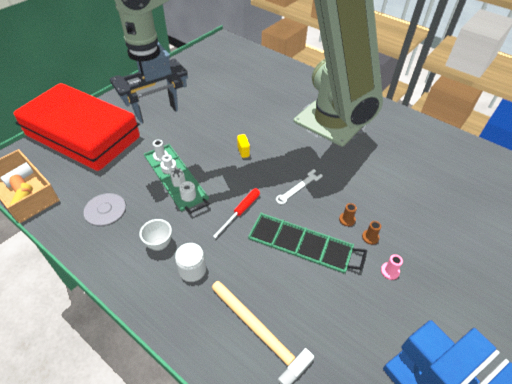

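The strip rack is empty. The build rack holds, from the handle, the bearing (254,54), nut (254,108), gear (255,162) and bush (255,215). All are upright within 5 mm of the pocket centres, and the top heights match.

```bash
python3 -c "
from workcell import ticket
print(ticket.job_done())"
```

```text
the job is handed in; nothing more can be done
None
```

I moved all four parts to the build rack in reverse order and handed the job in at about 35 s, well inside the 109 s limit. No verdict was reported. From the handle they stand bearing, nut, gear, bush. Each part was lowered until the wrist force showed it touching the floor, then released.

**Position:** the last wrist, top and scene views put the parts within about 5 mm of their pocket centres along the row and 2 mm across it. The top view gave no reading for the bush, so its place rests on the wrist and scene views.

**Height and standing:** in the wrist view the tops stand at 43, 50, 52 and 62 mm, matching each part upright on the 4 mm floor. The gripper was open and clear of everything, and the wrist force was about zero.

**Disagreements:**
- The scene camera read the tops 2–3 mm higher than the wrist view.
- The views differ by up to 6 mm along the row.
- The gear hub and bush sleeve measured about 1 to 1.5 mm under their nominal width when gripped, but both held firmly.

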